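# Unbar the drawer

### The job

Unbar and open the little wooden drawer. The steel bar across its front is pushed home to one side and held by a headed stud in a keyhole slot that you cannot see: slide the bar along its brackets towards the robot's right, feeling for the place where it comes free, lift it level straight up out of both U brackets, and lay it gently in the two notches of the wooden rest on the left, handle up. Then pull the drawer fully open, and leave the loose things on the board where they are.

Things in the scene. Friction and masses are not known exactly. Their poses are not given: they have to be found in the camera images.
- stand: Fixed drawer stand, dark wood, on the board, base 186 x 190 x 10 mm. Origin: on its underside, below the middle of the bed the bar lies in. x points from the bar to the drawer (away from the robot at yaw 0), y along the bar, z up. Behind the bar the drawer housing: x 26 to 150, y -70 to 70, to z 66 mm; a cover over its back half (x 90 to 150) to z 72 mm.
- bracket_left (a point): Middle of the floor of the left (+y) steel U bracket of the stand, at stand y +72, z 32 mm; axes as the stand. The bracket is open at the top, 12 mm long along y, 34 mm wide inside, its walls rise 28 mm above this point (to z 60). The right bracket is the same at stand y -72 mm.
- bed (a point): Middle of the bar's bed (stand x 0, y 0, z 32 mm). Below it a steel lock block with a keyhole slot along y holds the bar's stud. The bar starts pushed home to +y, its middle 17 to 20 mm from here. The opening that lets the stud out is centred 9 to 37 mm from there towards -y, out of sight, 4 mm to spare each way; elsewhere the bar rises only about 3 mm. Slot end stop: bar's middle at y -29 mm.
- bar: Loose flat steel locking bar 30 x 200 x 14 mm, 0.25 to 0.45 kg. Origin: middle of its underside; y along it, z up. Wooden bridge handle on top, on two posts at y +-25 mm. Below its middle a stud: neck 8 x 8, head 24 (x) x 10 (y) x 6 mm, reaching 17 mm below the origin. Starts in the brackets, origin 32 mm above the board.
- bar_handle (a point): Middle of the handle's grip piece, 54 mm above the bar's origin, axes as the bar. Grip piece: 14 mm thick (x), 70 mm long (y), 16 mm high; grip it across x. At the start it is 86 mm above the board; the drawer's front behind it reaches 62 mm above the board.
- rest: Fixed wooden rest on the board, base 70 x 150 x 10 mm; origin: middle of its underside, z up. Two uprights at y +-60 mm, each with a notch open at the top for the bar lying along y (either way round): floor at z 38 mm, 40 mm wide, cheeks to z 53 mm, sloping lead-ins to about z 59 mm. The bar lying in it has its origin at z 38 mm.
- drawer (a joint): Drawer travel in m: 0 shut, 0.07 fully open; slides along the stand's -x (towards the robot), over the lock block and between the U brackets. Friction about 2 N; the bar in its brackets blocks it.
- drawer_front (a point): Middle of the top edge of the drawer's front panel, axes as the stand; panel 10 mm thick (x), 124 mm wide (y), from 36 to 62 mm above the board. The drawer behind it is open at the top, floor 40 mm above the board, its front 60 mm clear. The panel can be pinched from above or hooked from behind.
- ink_jar: Loose black ink jar, 32 mm across, 45 mm high, origin at its underside; a bystander.
- tin_grey_round: Loose round grey tin, 36 mm across, 19 mm high, origin at its underside; a bystander.
- pocket_watch: Loose pocket watch lying flat, 64 x 46 x 12 mm, origin at its underside; a bystander.
- dial: Loose watch dial on a round steel base, 36 mm across, 8 mm high, origin at its underside; a bystander.
- board_top (a point): A fixed wooden work board on legs carries everything of this task; its top is level at z 92 mm in the world. This point: on its top, in the middle of the main part (360 x 450 mm).

How it is judged:
By the outcome, as a careful person would: the job done as asked, in the order asked, and still so for the second after the job is handed in, with the robot touching nothing.
It also fails if it takes over 51 s, if anything falls off the work surface, if the arm or the gripper's body presses on something with over 40 N, if the wrist force passes 120 N, or if a joint passes its speed limit or range.

### The arm

A 6-joint arm with a two-finger parallel gripper is mounted at the origin on a cart in front of the work surface, level with it; the furniture and walls round the work are solid. World frame = base frame: x ahead of the robot, y to its left, z up, the work surface at z = 0. Lengths are in m, angles in rad, forces in N, time in s.
With the tool pointing down it reaches from about 0.35 to 0.775 m from the base axis. Payload 7.3 kg.
Tool frame: the origin (TCP) lies at the very end of the fingers, on their centre line; the grasp point (between the pads) lies 19 mm behind it (robot.tcp_to_grasp is the distance from the TCP to the grasp point, in m); z points along the fingers, y is the direction in which the jaws open and shut (so a half turn about z gives the same grasp; the last joint's range is limited). The gripper opens to 92 mm and grips with 3 to 60 N. Pads are 19 mm wide; open, the fingers measure 130 mm over their backs; the gripper's body (75 mm by 190 mm) begins 47 mm behind the grasp point.
Start: joints at [-1.487, 0.342, 1.524, -0, 1.275, -0.146], TCP at [0.12, -0.511, 0.227] pointing down, gripper open.
Joint ranges: [-2.53, 2.53], [-0.77, 2.02], [0.04, 2.7], [-1, 4.14], [0.28, 2.66], [-3.11, 3.11]. Speed limits (rad/s): [2.57, 2.57, 3.14, 3.14, 3.14, 3.14].

### API

Orientations are given as [roll, pitch, yaw] about the fixed x, y, z axes, in that order (R = Rz(yaw) Ry(pitch) Rx(roll)).
In Python, from cell import robot, eyes, finder gives the robot as it stands. The module is installed in compiled form; this text tells all that it offers.
- The arm moves only by the tool move_arm, never from a script. Its argument "motion" is a list of rows, each a list of 7 numbers: the closure in counts, from 0 (fully open) to 255 (shut), then the shift along the tool's x, y, z normalised to -1 to 1, where 1 is 0.02 m, then the turn, a rotation vector about the tool's x, y, z normalised to -1 to 1, where 1 is 6 degrees. In form: [[claw, x, y, z, ax, ay, az], ...]. A call has 1 to 12 rows; each row shifts and turns the commanded pose from where the row before left it, along the tool's axes as they then stand; what a row does not reach is not made up. A row lasts 1/8 s, in which the tool goes at most 62.5 mm and 10.7 degrees, less where a joint would pass 70% of its speed; a pose out of reach is approached as far as the arm can. A call with a number of a shift or a turn outside -1 to 1 is refused whole. A call with a gripper value outside its range is refused whole. The fingers move at their own pace and stop on an object; "newtons" is the grip in N (left out, the last holds). Time passes only in rows, so rows that do not move let the fingers close. It gives the time, the measured TCP pose, the force and the opening at its end, in the units of the state.
- robot.observe(): the state, without advancing time (a new reading comes with each control period).
- eyes.read_camera(name): name is "side" or "top"; returns (picture, depth): 400x640x3 uint8, red, green, blue; 400x640 float32, m along the optical axis (not along the pixel's ray), 0 where there is no reading.
- eyes.calibration(name): a dict with "K" (3x3 intrinsics, pixels), "k1" (the pictures are not rectified: a ray, as slopes to the right and down, at radius r is drawn at 1 + k1 r^2 times it, then the intrinsics apply), "position" and "orientation" of the camera in the world. Camera axes: x right, y up, looking along -z (the intrinsics and any distortion apply to the point x, -y, -z); pixel columns grow to the right and rows downward; lengths in m; the calibration is good to about 2 mm. A picture is of the moment at which its call begins. calibration takes no time and is no camera call.
- robot.hand_in(): hands the job in, once; it reports no verdict.
Trained networks look in the newest picture that a camera, given by its name, has taken for a name from the list of things; names that differ only in an ending like _2 or _b are one class to them, and where a whole thing is asked for, a point or a joint stands for the part that bears it (a point fixed in the world has none). Each returns a list of dicts, best first, with "p" (0 to 1); they miss things now and then, are a little off and sometimes report something else, mostly with a low value. They report only what shows in the picture. A call takes as long as a camera call.
- finder.recognise(camera, label): "centre" ([x, y, z] in m, in the coordinates of the camera as it stood for that picture, good to about 4 mm: the middle of the surface that is visible of it).
- finder.place_of(camera, label): "centre" ([x, y, z] in m, in the coordinates of the camera as it stood for that picture, good to about 4 mm: a listed point, or the origin of a listed thing).
The state is a dict: "time": time; "qpos": joint angles; "qvel": joint speeds; "joint_efforts": joint torques, N m; "tool_pos": TCP position; "tool_rot": TCP orientation; "contact_force": force on the tool from outside, world axes, zero at the start; "torque": the same for the moment, N m; "opening": finger opening in m.
Only numpy, scipy, OpenCV 4.12 (cv2) and the standard library are available. Lean on these libraries where they do the work, as an engineer would, in place of code of your own. Each camera call takes 0.05 s, during which the arm holds its last target. There are 200 camera calls.

## Working session

There is one attempt and no reset: what is moved stays moved. The work goes in short steps, Python scripts to look and compute and a tool call to move; the robot and the scene stay as the last step left them, time stands still between calls to the robot, and variables do not carry over. Pictures are saved under pics/ and viewed, about 8 in all and at most 12, crops included, and the job is handed in when it is done.

Besides the shell and the picture viewer there is one more tool, called after "Call:" in YAML: its name, and indented under it one key for each argument. move_arm: Moves the arm, as the interface text tells. Its arguments: {"type":"object","properties":{"motion":{"type":"array"},"newtons":{"type":"number"}},"required":["motion"]}

```bash
mkdir -p pics; cat > h.py <<'E'
import numpy as np, cv2
from scipy.spatial.transform import Rotation as R
from cell import robot, eyes, finder
def camT(n):
    c=eyes.calibration(n); o=np.array(c["orientation"],float)
    M=o if o.shape==(3,3) else (R.from_euler('xyz',o).as_matrix() if o.size==3 else R.from_quat(o).as_matrix())
    return M,np.array(c["position"]),c
def find(n,l,f="place_of"):
    M,p,c=camT(n)
    return [(np.round(M@np.array(d["centre"])+p,4).tolist(),round(d["p"],2)) for d in getattr(finder,f)(n,l)[:2]]
def cloud(n,depth):
    M,p,c=camT(n);K=np.array(c["K"]);h,w=depth.shape
    u,v=np.meshgrid(np.arange(w),np.arange(h))
    pts=cv2.undistortPoints(np.stack([u,v],-1).reshape(-1,1,2).astype(float),K,np.array([c["k1"],0,0,0,0.])).reshape(h,w,2)
    P=np.stack([pts[...,0]*depth,-pts[...,1]*depth,-depth],-1)@M.T+p
    P[depth<=0]=np.nan
    return P
E
python3 - <<'E'
from h import *
print(eyes.calibration("top"));print(eyes.calibration("side")["position"],eyes.calibration("side")["orientation"])
for n in("top","side"):
    a,d=eyes.read_camera(n);cv2.imwrite(f"pics/{n}0.png",a[...,::-1]);np.save(n,d)
    for l in ["stand","bracket_left","bed","bar","bar_handle","rest","drawer_front","ink_jar","tin_grey_round","pocket_watch","dial","board_top"]: print(n,l,find(n,l))
print(robot.observe())
E
```

```text
{'K': array([[402.28104304,   0.        , 312.36033268],
       [  0.        , 402.28104304, 200.40511956],
       [  0.        ,   0.        ,   1.        ]]), 'k1': 0.004944797200349689, 'position': array([0.36738911, 0.13837744, 1.11483839]), 'orientation': array([ 0.12669709, -0.00193991, -1.58414004])}
[ 0.21487713 -0.53380826  0.67009633] [ 0.97588125 -0.01253352 -0.39912081]
top stand [([0.4929, 0.0486, 0.0925], 0.79)]
top bracket_left [([0.4913, 0.1262, 0.1199], 0.85), ([0.5225, 0.0492, 0.1522], 0.64)]
top bed [([0.4965, 0.045, 0.1201], 0.81), ([0.4945, 0.1226, 0.1257], 0.39)]
top bar [([0.489, 0.0694, 0.1204], 0.69)]
top bar_handle [([0.4975, 0.0657, 0.1762], 0.64), ([0.4914, 0.0681, 0.1197], 0.17)]
top rest [([0.436, 0.2712, 0.0889], 0.97)]
top drawer_front [([0.5213, 0.0494, 0.15], 0.59)]
top ink_jar [([0.6094, 0.2781, 0.0933], 0.59)]
top tin_grey_round [([0.3682, -0.0654, 0.0905], 0.66), ([0.3814, 0.0115, 0.0928], 0.5)]
top pocket_watch [([0.3861, 0.1419, 0.0946], 0.72)]
top dial [([0.3688, -0.0621, 0.0893], 0.65)]
top board_top [([0.5167, 0.1087, 0.0914], 0.82)]
side sta
[... 639 characters left out ...]
d_top [([0.3841, 0.1408, 0.093], 0.43)]
{'time': 1.3, 'qpos': array([-1.48697121e+00,  3.41976835e-01,  1.52409944e+00, -1.71381801e-05,
        1.27540451e+00, -1.46018529e-01]), 'qvel': array([ 0.00057198,  0.00012542, -0.00092673, -0.00031309, -0.00230161,
        0.00057082]), 'joint_efforts': array([-4.91385636e-04, -4.31139672e+01, -2.44475770e+01,  7.16928416e-02,
        4.82926739e-02, -1.87372609e-05]), 'tool_pos': array([ 0.11961677, -0.51120897,  0.22675273]), 'tool_rot': array([3.14148436e+00, 3.24987718e-05, 2.29848628e-01]), 'contact_force': array([ 0.0637448 , -0.07838586, -0.04254788]), 'torque': array([ 0.02907766,  0.0837975 , -0.03376933]), 'opening': 0.09164536310559733}
```

View pics/top0.png

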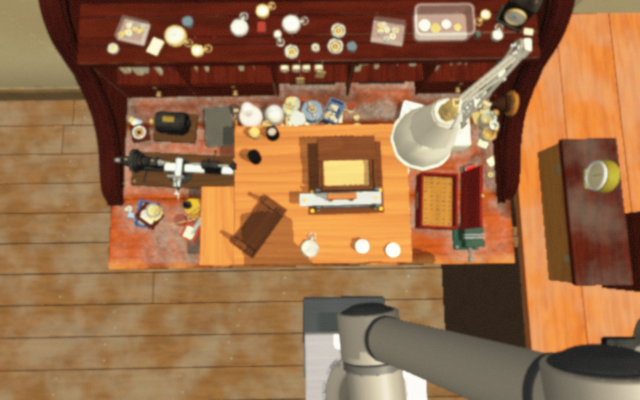

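View pics/side0.png

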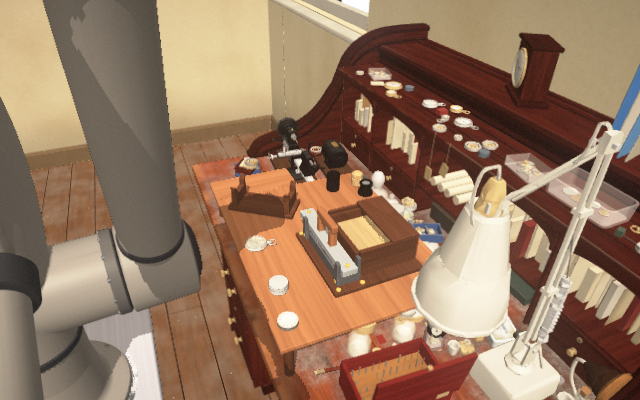

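The top picture shows the bar and handle at about (342,199), the stand at (345,178), the rest rotated at (257,225), the jar at (254,157), the watch at (310,245), tins at (362,246) and (392,250), and a lamp shade at (425,135). Next I'll fit the poses from depth.

```bash
python3 - <<'E'
from h import *
for n in("top","side"):
    P=cloud(n,np.load(n+".npy")).reshape(-1,3);P=P[~np.isnan(P[:,0])]
    def box(nm,c,r,z0,z1):
        q=P[(np.hypot(P[:,0]-c[0],P[:,1]-c[1])<r)&(P[:,2]>z0)&(P[:,2]<z1)]
        if len(q)<5: print(n,nm,len(q));return
        m=cv2.minAreaRect(q[:,:2].astype(np.float32)*1000)
        w=np.linalg.svd(q[:,:2]-q[:,:2].mean(0),full_matrices=False)[2][0]
        print(n,nm,len(q),m,"mean",q.mean(0).round(4),"pca deg",np.degrees(np.arctan2(w[1],w[0])).round(1))
    box("handle",(.495,.067),.08,.172,.2)
    box("bartop",(.495,.067),.12,.130,.142)
    box("cover",(.62,.05),.12,.159,.170)
    box("front",(.52,.049),.05,.150,.157)
    box("restbase",(.438,.272),.1,.097,.108)
    box("resttop",(.438,.272),.1,.125,.16)
    box("lamp",(.6,-.13),.15,.22,.8)
    box("board",(.52,.11),.03,.08,.098)
    if n=="top":
        L=P[(P[:,2]>.2)&(P[:,0]>.3)&(P[:,0]<.75)&(abs(P[:,1])<.4)]
        print("high",L.min(0),L.max(0),len(L))
        q=L[(L[:,1]>-.3)];print(np.percentile(q,[1,10,50,90,99],axis=0).round(3))
E
```

```text
top handle 197 ((496.233154296875, 66.70982360839844), (14.477248191833496, 68.2048110961914), 0.6662473082542419) mean [0.4955 0.0668 0.1835] pca deg -89.0
top bartop 1652 ((536.0123291015625, 63.86629104614258), (199.6668701171875, 118.72084045410156), 87.59832000732422) mean [0.5279 0.0572 0.1345] pca deg 103.2
top cover 1378 ((585.2324829101562, 51.11107635498047), (123.11251831054688, 139.9471435546875), 0.45862746238708496) mean [0.6154 0.0512 0.1629] pca deg -89.3
top front 167 ((507.369140625, 49.00544738769531), (36.37972640991211, 99.51531219482422), 0.8181906342506409) mean [0.5195 0.0479 0.1529] pca deg 90.0
top restbase 1373 ((440.97833251953125, 276.6123352050781), (89.26802825927734, 162.47703552246094), 56.020606994628906) mean [0.4338 0.271  0.1013] pca deg 144.2
top resttop 267 ((434.4097900390625, 271.78802490234375), (63.609439849853516, 131.54052734375), 54.076637268066406) mean [0.4344 0.2736 0.1366] pca deg 143.8
top lamp 2488 ((654.9693603515625, -172.0709991455078), (92.9693374633789, 142.856201171875), 14.250051498413086) mean [ 0.654  -0.1559  0.316 ] pca d
[... 664 characters left out ...]
648) mean [0.6132 0.0422 0.1642] pca deg -90.9
side front 195 ((507.723388671875, 48.52650451660156), (36.95455551147461, 96.95668029785156), 0.9189168810844421) mean [0.5152 0.0401 0.1539] pca deg -81.8
side restbase 1051 ((435.5038146972656, 269.264892578125), (73.51703643798828, 149.26255798339844), 53.24359893798828) mean [0.433  0.2634 0.1023] pca deg -36.5
side resttop 356 ((435.7960510253906, 270.8039245605469), (65.92845153808594, 133.86309814453125), 53.550331115722656) mean [0.4348 0.2706 0.1374] pca deg -35.4
side lamp 5857 ((653.2093505859375, -180.066650390625), (72.40585327148438, 150.47042846679688), 32.436805725097656) mean [ 0.6441 -0.1745  0.3002] pca deg 138.4
side board 0
```

```bash
cat >> h.py <<'E'
def plan(pos,yaw,tgt,tyaw,n,claw=0):
    "rows from commanded pos,yaw (tool down) to tgt,tyaw"
    pos=np.array(pos,float);rows=[]
    for i in range(n):
        M=(R.from_euler('z',yaw)*R.from_euler('x',np.pi)).as_matrix()
        d=(np.array(tgt)-pos)/(n-i); w=(tyaw-yaw)/(n-i)
        s=np.round(M.T@d/.02,2); a=round(-np.degrees(w)/6,2)
        rows.append([claw,*(s+0.).tolist(),0,0,a]); pos=pos+M@s*.02; yaw-=np.radians(a*6)
    for k in range(0,n,12): print(str(rows[k:k+12]).replace(' ',''))
    print("end",pos.round(4),round(yaw,4),"max",np.abs(np.array(rows)[:,1:]).max())
E
python3 - <<'E'
from h import *
s=robot.observe()
plan(s["tool_pos"],s["tool_rot"][2],[.496,.066,.235],1.583,36,140)
E
```

```text
[[140,0.69,-0.66,-0.01,0,0,np.float64(-0.36)],[140,0.72,-0.63,-0.01,0,0,np.float64(-0.36)],[140,0.74,-0.61,-0.01,0,0,np.float64(-0.36)],[140,0.76,-0.58,-0.01,0,0,np.float64(-0.36)],[140,0.78,-0.55,-0.01,0,0,np.float64(-0.36)],[140,0.8,-0.52,-0.01,0,0,np.float64(-0.36)],[140,0.82,-0.49,-0.01,0,0,np.float64(-0.36)],[140,0.84,-0.46,-0.01,0,0,np.float64(-0.36)],[140,0.86,-0.43,-0.01,0,0,np.float64(-0.36)],[140,0.87,-0.39,-0.01,0,0,np.float64(-0.36)],[140,0.89,-0.36,-0.01,0,0,np.float64(-0.36)],[140,0.9,-0.33,-0.01,0,0,np.float64(-0.36)]]
[[140,0.91,-0.29,-0.01,0,0,np.float64(-0.36)],[140,0.92,-0.26,-0.01,0,0,np.float64(-0.36)],[140,0.93,-0.22,-0.01,0,0,np.float64(-0.36)],[140,0.94,-0.19,-0.01,0,0,np.float64(-0.36)],[140,0.95,-0.15,-0.01,0,0,np.float64(-0.36)],[140,0.95,-0.12,-0.01,0,0,np.float64(-0.36)],[140,0.95,-0.08,-0.01,0,0,np.float64(-0.36)],[140,0.96,-0.04,-0.01,0,0,np.float64(-0.36)],[140,0.96,-0.01,-0.01,0,0,np.float64(-0.36)],[140,0.96,0.03,-0.01,0,0,np.float64(-0.36)],[140,0.95,0.06,-0.01,0,0,np.float64(-0.36)],[140,0.95,0.1,-0.01,0,0,np.float64(-0.36)]]
[[140,0.95,0.14,-0.01,0,0,np.float64(-0.36)],[140,0.94,0.17,-0.01,0,0,np.float64(-0.36)],[140,0.93,0.21,-0.02,0,0,np.float64(-0.36)],[140,0.93,0.24,-0.01,0,0,np.float64(-0.36)],[140,0.92,0.28,-0.02,0,0,np.float64(-0.36)],[140,0.91,0.31,-0.01,0,0,np.float64(-0.35)],[140,0.89,0.34,-0.02,0,0,np.float64(-0.36)],[140,0.88,0.38,-0.01,0,0,np.float64(-0.35)],[140,0.87,0.41,-0.02,0,0,np.float64(-0.36)],[140,0.85,0.44,-0.01,0,0,np.float64(-0.35)],[140,0.83,0.47,-0.02,0,0,np.float64(-0.36)],[140,0.81,0.49,-0.01,0,0,np.float64(-0.35)]]
end [0.496 0.066 0.235] 1.5828 max 0.96
```

Call:
move_arm:
  motion:
    - [140, 0.69, -0.66, 0, 0, 0, -0.36]
    - [140, 0.72, -0.63, 0, 0, 0, -0.36]
    - [140, 0.74, -0.61, 0, 0, 0, -0.36]
    - [140, 0.76, -0.58, 0, 0, 0, -0.36]
    - [140, 0.78, -0.55, 0, 0, 0, -0.36]
    - [140, 0.8, -0.52, 0, 0, 0, -0.36]
    - [140, 0.82, -0.49, 0, 0, 0, -0.36]
    - [140, 0.84, -0.46, 0, 0, 0, -0.36]
    - [140, 0.86, -0.43, 0, 0, 0, -0.36]
    - [140, 0.87, -0.39, 0, 0, 0, -0.36]
    - [140, 0.89, -0.36, 0, 0, 0, -0.36]
    - [140, 0.9, -0.33, 0, 0, 0, -0.36]

```text
time: 2.8
tool_pos: [0.2456, -0.3178, 0.2267]
tool_rot: [3.141, 0.0, 0.685]
contact_force: [-1.0, 0.3, 0.3]
opening: 0.0411
```

Call:
move_arm:
  motion:
    - [140, 0.91, -0.29, 0, 0, 0, -0.36]
    - [140, 0.92, -0.26, 0, 0, 0, -0.36]
    - [140, 0.93, -0.22, 0, 0, 0, -0.36]
    - [140, 0.94, -0.19, 0, 0, 0, -0.36]
    - [140, 0.95, -0.15, 0, 0, 0, -0.36]
    - [140, 0.95, -0.12, 0, 0, 0, -0.36]
    - [140, 0.95, -0.08, 0, 0, 0, -0.36]
    - [140, 0.96, -0.04, 0, 0, 0, -0.36]
    - [140, 0.96, 0, 0, 0, 0, -0.36]
    - [140, 0.96, 0.03, 0, 0, 0, -0.36]
    - [140, 0.95, 0.06, 0, 0, 0, -0.36]
    - [140, 0.95, 0.1, 0, 0, 0, -0.36]

```text
time: 4.3
tool_pos: [0.371, -0.1254, 0.2267]
tool_rot: [3.141, 0.0, 1.137]
contact_force: [0.3, 0.1, -0.2]
opening: 0.0414
```

Call:
move_arm:
  motion:
    - [140, 0.95, 0.14, 0, 0, 0, -0.36]
    - [140, 0.94, 0.17, 0, 0, 0, -0.36]
    - [140, 0.93, 0.21, 0, 0, 0, -0.36]
    - [140, 0.93, 0.24, 0, 0, 0, -0.36]
    - [140, 0.92, 0.28, 0, 0, 0, -0.36]
    - [140, 0.91, 0.31, 0, 0, 0, -0.35]
    - [140, 0.89, 0.34, 0, 0, 0, -0.36]
    - [140, 0.88, 0.38, 0, 0, 0, -0.35]
    - [140, 0.87, 0.41, 0, 0, 0, -0.36]
    - [140, 0.85, 0.44, 0, 0, 0, -0.35]
    - [140, 0.83, 0.47, 0, 0, 0, -0.36]
    - [140, 0.81, 0.49, 0, 0, 0, -0.35]

```text
time: 5.8
tool_pos: [0.4967, 0.0669, 0.2267]
tool_rot: [3.142, 0.0, 1.585]
contact_force: [-0.1, 0.4, -0.2]
opening: 0.0415
```

Call:
move_arm:
  motion:
    - [140, 0, 0, 0.8, 0, 0, 0]
    - [140, 0, 0, 0.8, 0, 0, 0]
    - [140, 0, 0, 0.8, 0, 0, 0]
    - [140, 0, 0, 0.8, 0, 0, 0]
    - [140, 0, 0, 0, 0, 0, 0]

```text
time: 6.42
tool_pos: [0.4957, 0.0662, 0.1617]
tool_rot: [-3.139, 0.0, 1.584]
contact_force: [0.5, -0.7, 0.7]
opening: 0.0417
```

Call:
move_arm:
  motion:
    - [255, 0, 0, 0, 0, 0, 0]
    - [255, 0, 0, 0, 0, 0, 0]
    - [255, 0, 0, 0, 0, 0, 0]
    - [255, 0, 0, 0, 0, 0, 0]
  newtons: 45

```text
time: 6.92
tool_pos: [0.4965, 0.0658, 0.1631]
tool_rot: [3.141, 0.0, 1.583]
contact_force: [0.7, 0.2, 1.4]
opening: 0.0137
```

```bash
python3 - <<'E'
from h import *
a,d=eyes.read_camera("side");cv2.imwrite("pics/s1.png",cv2.resize(a[160:320,220:460,::-1],None,fx=3,fy=3));np.save("side1",d)
s=robot.observe();print(s["contact_force"].round(1),s["torque"].round(2),s["tool_pos"].round(4),s["opening"])
E
```

```text
[-0.1  0.1  1.6] [ 0.03 -0.19 -0.09] [0.4965 0.0658 0.1631] 0.013731450452220344
```

View pics/s1.png

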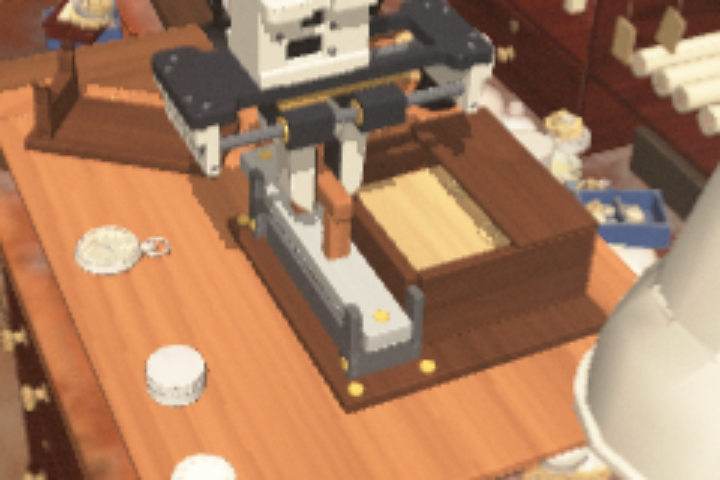

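The crop shows both fingers on the handle's grip piece at (320,180), with the bar seated in its brackets. Next I slide it 9 mm and test the lift.

Call:
move_arm:
  motion:
    - [255, -0.25, 0, 0, 0, 0, 0]
    - [255, -0.25, 0, 0, 0, 0, 0]
    - [255, 0, 0, 0, 0, 0, 0]
  newtons: 45

```text
time: 7.35
tool_pos: [0.4965, 0.0555, 0.163]
tool_rot: [3.141, 0.0, 1.582]
contact_force: [-1.2, 2.5, 5.1]
opening: 0.0133
```

Call:
move_arm:
  motion:
    - [255, 0, 0, -0.15, 0, 0, 0]
    - [255, 0, 0, -0.15, 0, 0, 0]
    - [255, 0, 0, 0, 0, 0, 0]

```text
time: 7.72
tool_pos: [0.4952, 0.0555, 0.1663]
tool_rot: [-3.137, 0.001, 1.583]
contact_force: [4.2, -0.6, -22.9]
opening: 0.0136
```

Locked here: 23 N at 3 mm of rise. I'll keep a light upward preload and slide in small steps, watching for z to rise.

Call:
move_arm:
  motion:
    - [255, -0.1, 0, 0.05, 0, 0, 0]
    - [255, -0.1, 0, 0, 0, 0, 0]

```text
time: 7.98
tool_pos: [0.4953, 0.0533, 0.1663]
tool_rot: [-3.138, -0.003, 1.582]
contact_force: [3.7, 8.2, -22.7]
opening: 0.0138
```

Call:
move_arm:
  motion:
    - [255, -0.1, 0, 0, 0, 0, 0]
    - [255, -0.05, 0, 0, 0, 0, 0]

```text
time: 8.22
tool_pos: [0.4953, 0.0524, 0.1663]
tool_rot: [-3.139, -0.007, 1.582]
contact_force: [3.6, 19.2, -21.7]
opening: 0.0137
```

Call:
move_arm:
  motion:
    - [255, 0, 0, 0.1, 0, 0, 0]
    - [255, 0, 0, 0, 0, 0, 0]

```text
time: 8.48
tool_pos: [0.4962, 0.0491, 0.1662]
tool_rot: [3.142, -0.0, 1.583]
contact_force: [0.6, 2.2, -7.5]
opening: 0.0136
```

Call:
move_arm:
  motion:
    - [255, -0.1, 0, 0, 0, 0, 0]
    - [255, -0.1, 0, 0, 0, 0, 0]

```text
time: 8.72
tool_pos: [0.4971, 0.0441, 0.1667]
tool_rot: [3.139, 0.001, 1.583]
contact_force: [0.8, -0.6, -2.2]
opening: 0.0138
```

Call:
move_arm:
  motion:
    - [255, 0, 0, -0.1, 0, 0, 0]
    - [255, 0, 0, 0, 0, 0, 0]

```text
time: 8.98
tool_pos: [0.4968, 0.0445, 0.1683]
tool_rot: [3.14, 0.0, 1.582]
contact_force: [0.3, -0.8, -2.3]
opening: 0.0136
```

Call:
move_arm:
  motion:
    - [255, -0.08, 0, 0, 0, 0, 0]
    - [255, 0, 0, -0.2, 0, 0, 0]
    - [255, 0, 0, -0.2, 0, 0, 0]
    - [255, 0, 0, 0, 0, 0, 0]

```text
time: 9.48
tool_pos: [0.4967, 0.0432, 0.1762]
tool_rot: [3.141, 0.0, 1.583]
contact_force: [-0.2, 0.3, -2.0]
opening: 0.0134
```

Call:
move_arm:
  motion:
    - [255, 0, 0, -0.3, 0, 0, 0]
    - [255, 0, 0, -0.3, 0, 0, 0]
    - [255, 0, 0, -0.4, 0, 0, 0]
    - [255, 0, 0, -0.5, 0, 0, 0]
    - [255, 0, 0, -0.5, 0, 0, 0]
    - [255, 0, 0, -0.5, 0, 0, 0]
    - [255, 0, 0, -0.5, 0, 0, 0]
    - [255, 0, 0, -0.5, 0, 0, 0]
    - [255, 0, 0, 0, 0, 0, 0]

```text
time: 10.6
tool_pos: [0.4969, 0.0432, 0.2466]
tool_rot: [3.14, 0.0, 1.583]
contact_force: [-0.5, 1.1, -2.1]
opening: 0.0141
```

```bash
sed -i 's/a=round(-np.degrees(w)\/6,2)/a=float(round(-np.degrees(w)\/6,2))/' h.py; python3 - <<'E'
from h import *
a,d=eyes.read_camera("side");cv2.imwrite("pics/s2.png",cv2.resize(a[120:320,200:440,::-1],None,fx=3,fy=3))
s=robot.observe();print(s["contact_force"].round(1),s["torque"].round(2),s["tool_pos"].round(4),s["opening"])
# bar offset: start grasp .0658 vs bar middle; rest pose
P=cloud("side",d).reshape(-1,3)
z=s["tool_pos"][2]
q=P[(abs(P[:,2]-(z-.163+.138))<.006)&(abs(P[:,0]-.497)<.03)&(abs(P[:,1]-.043)<.13)]
print("bar top",len(q),q.min(0).round(4),q.max(0).round(4),cv2.minAreaRect((q[:,:2]*1000).astype(np.float32)))
print(np.polyfit(q[:,1],q[:,2],1))
plan(s["tool_pos"],s["tool_rot"][2],[.4355,.2715,s["tool_pos"][2]],1.583+np.radians(53.2),18,255)
E
```

```text
[-0.7 -0.4 -3. ] [ 0.02 -0.13 -0.  ] [0.4965 0.0432 0.246 ] 0.013698724269511468
bar top 1069 [ 0.4803 -0.0582  0.215 ] [0.5129 0.1433 0.2269] ((496.0304260253906, 42.70745086669922), (30.940574645996094, 201.58229064941406), 1.1971296072006226)
[0.01318392 0.22090525]
[[255,0.64,-0.16,0.0,0,0,-0.49],[255,0.64,-0.13,0.0,0,0,-0.49],[255,0.65,-0.1,0.0,0,0,-0.49],[255,0.65,-0.06,0.0,0,0,-0.49],[255,0.66,-0.03,0.0,0,0,-0.49],[255,0.66,0.0,0.0,0,0,-0.49],[255,0.65,0.04,0.0,0,0,-0.49],[255,0.65,0.07,0.0,0,0,-0.49],[255,0.65,0.11,0.0,0,0,-0.49],[255,0.64,0.14,0.0,0,0,-0.5],[255,0.63,0.17,0.0,0,0,-0.49],[255,0.62,0.2,0.0,0,0,-0.5]]
[[255,0.61,0.24,0.0,0,0,-0.49],[255,0.6,0.27,0.0,0,0,-0.5],[255,0.59,0.3,0.0,0,0,-0.49],[255,0.57,0.33,0.0,0,0,-0.5],[255,0.55,0.36,0.0,0,0,-0.49],[255,0.53,0.38,0.0,0,0,-0.5]]
end [0.4355 0.2714 0.246 ] 2.5116 max 0.66
```

View pics/s2.png

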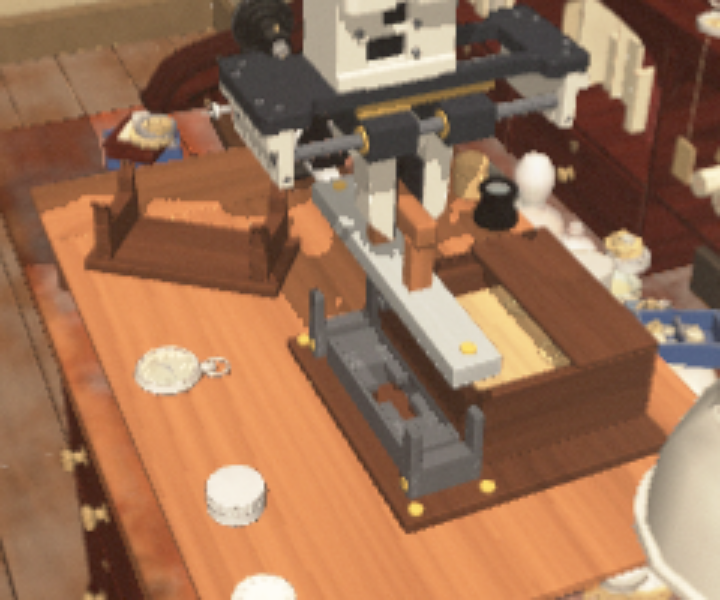

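The bar is clear of both brackets and level (bar at (420,280), keyhole showing at (395,400)). Next I carry it to the rest.

Call:
move_arm:
  motion:
    - [255, 0.64, -0.16, 0, 0, 0, -0.49]
    - [255, 0.64, -0.13, 0, 0, 0, -0.49]
    - [255, 0.65, -0.1, 0, 0, 0, -0.49]
    - [255, 0.65, -0.06, 0, 0, 0, -0.49]
    - [255, 0.66, -0.03, 0, 0, 0, -0.49]
    - [255, 0.66, 0, 0, 0, 0, -0.49]
    - [255, 0.65, 0.04, 0, 0, 0, -0.49]
    - [255, 0.65, 0.07, 0, 0, 0, -0.49]
    - [255, 0.65, 0.11, 0, 0, 0, -0.49]
    - [255, 0.64, 0.14, 0, 0, 0, -0.5]
    - [255, 0.63, 0.17, 0, 0, 0, -0.49]
    - [255, 0.62, 0.2, 0, 0, 0, -0.5]

```text
time: 12.15
tool_pos: [0.4555, 0.1961, 0.2457]
tool_rot: [-3.142, 0.0, 2.204]
contact_force: [0.1, -0.7, -2.1]
opening: 0.0134
```

Call:
move_arm:
  motion:
    - [255, 0.61, 0.24, 0, 0, 0, -0.49]
    - [255, 0.6, 0.27, 0, 0, 0, -0.5]
    - [255, 0.59, 0.3, 0, 0, 0, -0.49]
    - [255, 0.57, 0.33, 0, 0, 0, -0.5]
    - [255, 0.55, 0.36, 0, 0, 0, -0.49]
    - [255, 0.53, 0.38, 0, 0, 0, -0.5]
    - [255, 0, 0, 0, 0, 0, 0]
    - [255, 0, 0, 0.5, 0, 0, 0]
    - [255, 0, 0, 0.5, 0, 0, 0]
    - [255, 0, 0, 0, 0, 0, 0]
    - [255, 0, 0, 0, 0, 0, 0]

```text
time: 13.52
tool_pos: [0.4356, 0.2713, 0.2256]
tool_rot: [-3.141, 0.0, 2.511]
contact_force: [0.2, -0.3, -2.1]
opening: 0.0135
```

```bash
python3 - <<'E'
from h import *
s=robot.observe();z=s["tool_pos"][2];print(s["tool_pos"].round(4),np.degrees(s["tool_rot"][2]))
for n in("top","side"):
    a,d=eyes.read_camera(n);P=cloud(n,d).reshape(-1,3)
    q=P[(abs(P[:,2]-(z-.025))<.006)&(np.hypot(P[:,0]-.4355,P[:,1]-.2715)<.12)]
    print(n,len(q),cv2.minAreaRect((q[:,:2]*1000).astype(np.float32)))
    if n=="side": cv2.imwrite("pics/s3.png",cv2.resize(a[120:260,170:370,::-1],None,fx=4,fy=4))
E
```

```text
[0.4356 0.2713 0.2256] 143.88176863562055
top 524 ((433.8818054199219, 272.2518615722656), (30.59986686706543, 199.4390411376953), 54.06418228149414)
side 854 ((434.3514099121094, 270.3004150390625), (35.06902313232422, 200.35269165039062), 53.95621109008789)
```

View pics/s3.png

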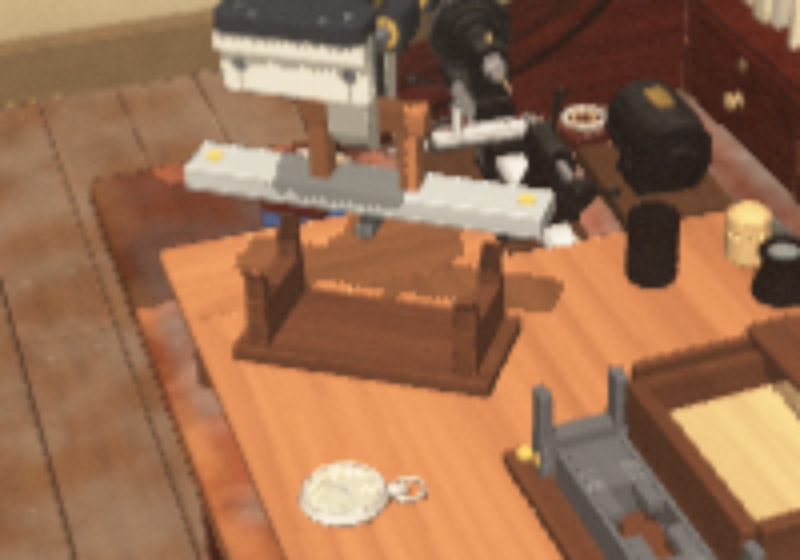

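The bar is above the rest, aligned within about 1 mm and 0.5° in both cameras. Next I lower it.

Call:
move_arm:
  motion:
    - [255, 0, 0, 0.5, 0, 0, 0]
    - [255, 0, 0, 0.5, 0, 0, 0]
    - [255, 0, 0, 0.4, 0, 0, 0]
    - [255, 0, 0, 0.3, 0, 0, 0]
    - [255, 0, 0, 0.3, 0, 0, 0]
    - [255, 0, 0, 0.3, 0, 0, 0]
    - [255, 0, 0, 0, 0, 0, 0]

```text
time: 14.5
tool_pos: [0.4352, 0.2713, 0.1792]
tool_rot: [-3.141, -0.0, 2.512]
contact_force: [0.2, 0.2, -1.6]
opening: 0.0135
```

Call:
move_arm:
  motion:
    - [255, 0, 0, 0.15, 0, 0, 0]
    - [255, 0, 0, 0.1, 0, 0, 0]
    - [255, 0, 0, 0.1, 0, 0, 0]
    - [255, 0, 0, 0, 0, 0, 0]

```text
time: 15.0
tool_pos: [0.4354, 0.2714, 0.1725]
tool_rot: [-3.141, -0.0, 2.512]
contact_force: [-1.0, 0.3, -1.5]
opening: 0.0139
```

Call:
move_arm:
  motion:
    - [255, 0, 0, 0.08, 0, 0, 0]
    - [255, 0, 0, 0.08, 0, 0, 0]
    - [255, 0, 0, 0, 0, 0, 0]

```text
time: 15.38
tool_pos: [0.4355, 0.2716, 0.1698]
tool_rot: [3.141, 0.0, 2.512]
contact_force: [-1.4, 1.9, 0.4]
opening: 0.0139
```

Call:
move_arm:
  motion:
    - [255, 0, 0, 0.05, 0, 0, 0]
    - [255, 0, 0, 0, 0, 0, 0]

```text
time: 15.62
tool_pos: [0.4354, 0.2719, 0.1693]
tool_rot: [3.14, 0.0, 2.512]
contact_force: [-3.4, 2.3, 5.6]
opening: 0.0138
```

Seated. I'll open to about 40 mm and rise.

Call:
move_arm:
  motion:
    - [190, 0, 0, 0, 0, 0, 0]
    - [140, 0, 0, 0, 0, 0, 0]
    - [140, 0, 0, 0, 0, 0, 0]
    - [140, 0, 0, -0.5, 0, 0, 0]
    - [140, 0, 0, -0.8, 0, 0, 0]
    - [140, 0, 0, -0.8, 0, 0, 0]
    - [140, 0, 0, -0.8, 0, 0, 0]
    - [140, 0, 0, 0, 0, 0, 0]

```text
time: 16.62
tool_pos: [0.4362, 0.2717, 0.228]
tool_rot: [3.139, 0.002, 2.512]
contact_force: [0.3, -0.5, -1.3]
opening: 0.0413
```

```bash
python3 - <<'E'
from h import *
s=robot.observe();print(s["tool_pos"].round(4),s["tool_rot"],s["opening"])
for n in("top","side"):
    a,d=eyes.read_camera(n);P=cloud(n,d).reshape(-1,3)
    q=P[(abs(P[:,2]-.144)<.005)&(np.hypot(P[:,0]-.4355,P[:,1]-.2715)<.105)]
    print(n,len(q),np.linalg.lstsq(np.c_[q[:,:2]-[.4355,.2715],np.ones(len(q))],q[:,2],rcond=None)[0].round(4))
    print(find(n,"bar"),find(n,"drawer_front"))
    if n=="side": cv2.imwrite("pics/s4.png",cv2.resize(a[120:260,170:370,::-1],None,fx=4,fy=4))
plan(s["tool_pos"],s["tool_rot"][2],[.520,.049,.225],1.583,18,140)
E
```

```text
[0.4362 0.2717 0.228 ] [3.13883572e+00 1.78118442e-03 2.51162511e+00] 0.04126403876210405
top 517 [-0.0059 -0.004   0.1433]
[] [([0.5241, 0.0494, 0.1525], 0.75)]
side 847 [0.0274 0.0389 0.1443]
[([0.4396, 0.2682, 0.1295], 0.98)] [([0.5179, 0.0473, 0.1554], 0.63)]
[[140,-0.55,-0.36,0.01,0,0,0.49],[140,-0.57,-0.33,0.01,0,0,0.49],[140,-0.59,-0.3,0.01,0,0,0.49],[140,-0.6,-0.27,0.01,0,0,0.49],[140,-0.62,-0.24,0.01,0,0,0.49],[140,-0.63,-0.21,0.01,0,0,0.49],[140,-0.64,-0.18,0.01,0,0,0.49],[140,-0.64,-0.15,0.01,0,0,0.49],[140,-0.65,-0.11,0.01,0,0,0.49],[140,-0.66,-0.08,0.01,0,0,0.5],[140,-0.66,-0.05,0.01,0,0,0.49],[140,-0.66,-0.01,0.01,0,0,0.5]]
[[140,-0.66,0.02,0.01,0,0,0.49],[140,-0.66,0.06,0.0,0,0,0.5],[140,-0.65,0.09,0.01,0,0,0.49],[140,-0.65,0.13,0.0,0,0,0.5],[140,-0.64,0.16,0.01,0,0,0.49],[140,-0.64,0.19,0.0,0,0,0.5]]
end [0.52   0.0489 0.225 ] 1.5828 max 0.66
```

View pics/s4.png

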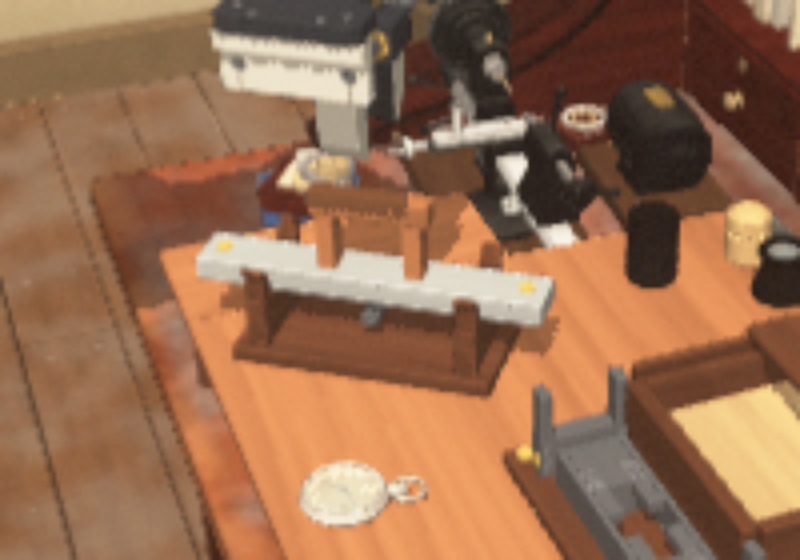

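The bar lies level in both notches, handle up, at (370,280), with its top at z 0.144 as expected. Now the drawer.

Call:
move_arm:
  motion:
    - [140, -0.55, -0.36, 0, 0, 0, 0.49]
    - [140, -0.57, -0.33, 0, 0, 0, 0.49]
    - [140, -0.59, -0.3, 0, 0, 0, 0.49]
    - [140, -0.6, -0.27, 0, 0, 0, 0.49]
    - [140, -0.62, -0.24, 0, 0, 0, 0.49]
    - [140, -0.63, -0.21, 0, 0, 0, 0.49]
    - [140, -0.64, -0.18, 0, 0, 0, 0.49]
    - [140, -0.64, -0.15, 0, 0, 0, 0.49]
    - [140, -0.65, -0.11, 0, 0, 0, 0.49]
    - [140, -0.66, -0.08, 0, 0, 0, 0.5]
    - [140, -0.66, -0.05, 0, 0, 0, 0.49]
    - [140, -0.66, 0, 0, 0, 0, 0.5]

```text
time: 18.42
tool_pos: [0.4919, 0.1222, 0.2265]
tool_rot: [-3.142, 0.0, 1.89]
contact_force: [-0.3, -0.4, 1.5]
opening: 0.0416
```

Call:
move_arm:
  motion:
    - [140, -0.66, 0.02, 0, 0, 0, 0.49]
    - [140, -0.66, 0.06, 0, 0, 0, 0.5]
    - [140, -0.65, 0.09, 0, 0, 0, 0.49]
    - [140, -0.65, 0.13, 0, 0, 0, 0.5]
    - [140, -0.64, 0.16, 0, 0, 0, 0.49]
    - [140, -0.64, 0.19, 0, 0, 0, 0.5]
    - [140, 0, 0, 0, 0, 0, 0]

```text
time: 19.3
tool_pos: [0.5198, 0.0478, 0.2264]
tool_rot: [-3.142, 0.0, 1.581]
contact_force: [0.4, -0.4, -0.7]
opening: 0.0413
```

Call:
move_arm:
  motion:
    - [140, 0, 0, 0.9, 0, 0, 0]
    - [140, 0, 0, 0.9, 0, 0, 0]
    - [140, 0, 0, 0.9, 0, 0, 0]
    - [140, 0, 0, 0.8, 0, 0, 0]
    - [140, 0, 0, 0.4, 0, 0, 0]
    - [140, 0, 0, 0.4, 0, 0, 0]
    - [140, 0, 0, 0, 0, 0, 0]

```text
time: 20.18
tool_pos: [0.5193, 0.0488, 0.1402]
tool_rot: [-3.141, 0.0, 1.583]
contact_force: [0.5, -0.4, -0.5]
opening: 0.0415
```

Call:
move_arm:
  motion:
    - [255, 0, 0, 0, 0, 0, 0]
    - [255, 0, 0, 0, 0, 0, 0]
    - [255, 0, 0, 0, 0, 0, 0]
    - [255, 0, 0, 0, 0, 0, 0]
  newtons: 20

```text
time: 20.68
tool_pos: [0.5198, 0.0487, 0.1407]
tool_rot: [3.141, 0.0, 1.583]
contact_force: [1.0, 0.0, 1.2]
opening: 0.0098
```

Call:
move_arm:
  motion:
    - [255, 0, -0.2, 0, 0, 0, 0]
    - [255, 0, -0.3, 0, 0, 0, 0]
    - [255, 0, -0.4, 0, 0, 0, 0]
    - [255, 0, -0.4, 0, 0, 0, 0]
    - [255, 0, -0.4, 0, 0, 0, 0]
    - [255, 0, -0.4, 0, 0, 0, 0]
    - [255, 0, -0.4, 0, 0, 0, 0]
    - [255, 0, -0.4, 0, 0, 0, 0]
    - [255, 0, 0, 0, 0, 0, 0]

```text
time: 21.8
tool_pos: [0.4603, 0.0479, 0.1407]
tool_rot: [-3.14, 0.0, 1.583]
contact_force: [-1.8, -2.1, 7.5]
opening: 0.0094
```

Call:
move_arm:
  motion:
    - [255, 0, -0.2, 0, 0, 0, 0]
    - [255, 0, -0.2, 0, 0, 0, 0]
    - [255, 0, -0.1, 0, 0, 0, 0]
    - [255, 0, -0.05, 0, 0, 0, 0]
    - [255, 0, 0, 0, 0, 0, 0]

```text
time: 22.42
tool_pos: [0.4516, 0.0477, 0.1407]
tool_rot: [3.138, 0.0, 1.583]
contact_force: [6.2, -2.1, 1.2]
opening: 0.0101
```

Call:
move_arm:
  motion:
    - [255, 0, -0.1, 0, 0, 0, 0]
    - [255, 0, -0.05, 0, 0, 0, 0]
    - [255, 0, 0, 0, 0, 0, 0]

```text
time: 22.8
tool_pos: [0.4516, 0.0477, 0.1408]
tool_rot: [3.132, 0.0, 1.582]
contact_force: [16.0, 0.0, -8.6]
opening: 0.0097
```

Hard stop reached. I'll relax, release and retreat.

Call:
move_arm:
  motion:
    - [255, 0, 0.12, 0, 0, 0, 0]
    - [190, 0, 0, 0, 0, 0, 0]
    - [140, 0, 0, 0, 0, 0, 0]
    - [140, 0, 0, 0, 0, 0, 0]
    - [140, 0, 0, -0.5, 0, 0, 0]
    - [140, 0, 0, -0.9, 0, 0, 0]
    - [140, 0, 0, -0.9, 0, 0, 0]
    - [140, 0, 0, -0.9, 0, 0, 0]
    - [140, 0, 0, -0.9, 0, 0, 0]
    - [140, 0, 0, -0.9, 0, 0, 0]
    - [140, 0, 0, 0, 0, 0, 0]

```text
time: 24.18
tool_pos: [0.4505, 0.0479, 0.242]
tool_rot: [3.138, 0.0, 1.583]
contact_force: [0.2, 0.2, -0.4]
opening: 0.0414
```

```bash
python3 - <<'E'
from h import *
s=robot.observe();print(s["tool_pos"].round(4),s["contact_force"].round(1))
for n in("top","side"):
    a,d=eyes.read_camera(n);P=cloud(n,d).reshape(-1,3)
    q=P[(abs(P[:,2]-.154)<.005)&(abs(P[:,0]-.45)<.03)&(abs(P[:,1]-.049)<.05)]
    print(n,"front x",len(q),q.mean(0).round(4) if len(q) else "")
    for l in ["drawer_front","bar","ink_jar","tin_grey_round","pocket_watch","dial"]: print(n,l,find(n,l))
    if n=="side": cv2.imwrite("pics/s5.png",cv2.resize(a[130:340,170:440,::-1],None,fx=2.9,fy=2.8))
E
```

```text
[0.4505 0.0479 0.242 ] [ 0.2  0.2 -0.4]
top front x 9 [0.4501 0.0963 0.1526]
top drawer_front []
top bar [([0.4306, 0.2741, 0.1263], 0.86), ([0.4961, 0.1236, 0.1216], 0.31)]
top ink_jar [([0.6086, 0.2813, 0.0925], 0.5)]
top tin_grey_round []
top pocket_watch [([0.3851, 0.1391, 0.0919], 0.72)]
top dial [([0.3693, -0.0622, 0.0867], 0.69)]
side front x 225 [0.4502 0.0463 0.1537]
side drawer_front [([0.448, 0.0467, 0.1523], 0.85)]
side bar [([0.442, 0.2701, 0.1278], 0.84)]
side ink_jar []
side tin_grey_round [([0.3785, 0.0079, 0.0957], 0.54), ([0.4473, 0.0474, 0.1534], 0.2)]
side pocket_watch []
side dial [([0.3671, -0.0686, 0.0905], 0.64)]
```

View pics/s5.png

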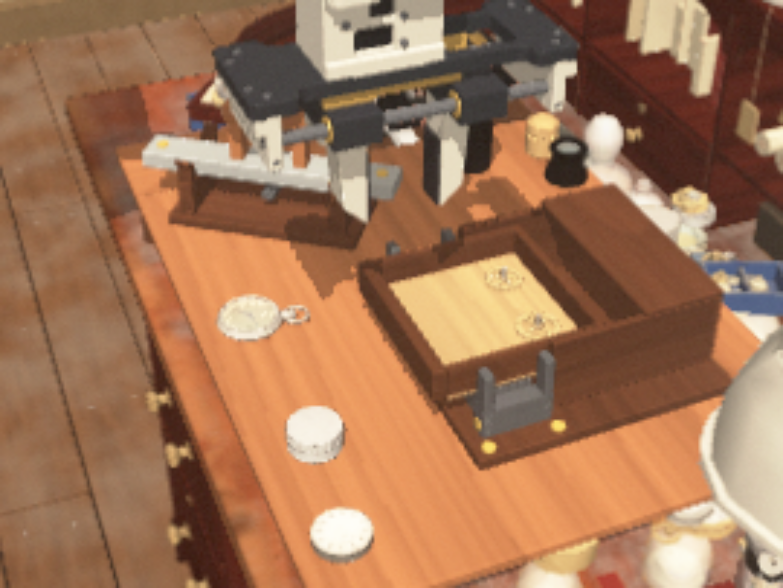

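The drawer is out to its stop (front edge at (400,335)), the bar is in its rest, and the bystanders haven't moved.

```bash
python3 -c "
from h import *
print(robot.hand_in())"
```

```text
the job is handed in; nothing more can be done
None
```

I unbarred the drawer, laid the bar in the rest and pulled the drawer fully open, then handed the job in at about 25 s of the 51 s allowed.

- **Bar:** I slid it towards the robot's right with a light upward pull. It came free about 22 mm from the start. I lifted it level out of both brackets and lowered it into the two notches, handle up. Its top then measured z 0.143–0.144 m; a properly seated bar should read 0.144 m.
- **Tilt reading:** The top camera showed the resting bar level. The side camera's fit gave about 2–3° of tilt, which I put down to noise because the picture looked seated.
- **Drawer:** I pulled it until it met the hard stop at about 16 N. The trained network's position for the drawer front moved about 71 mm in the side camera. The gripper's own reading at the stop was about 68 mm, with the tool slightly tilted under load. The full travel is 70 mm.
- **Loose things:** The jar, watch, tin and dial were found within about 4 mm of where they started, which is as good as the networks measure. Each camera missed one or two things in the last look (top: drawer front and tin; side: jar and watch), so each of those rests on a single camera.
- **Forces:** The highest I saw was about 24 N, while feeling for the opening. The gripper was open and clear of everything at hand-in.

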